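Swing the counterweighted lamp up off the coral tray

ROBOT

A 6-joint arm with a two-finger parallel gripper is mounted at the origin on the work surface. World frame = base frame: x ahead of the robot, y to its left, z up, the work surface at z = 0. Lengths are in m, angles in degrees, forces in N, time in s.
With the tool pointing down it reaches from about 0.3 to 0.875 m from the base axis. Payload 4.2 kg.
Tool frame: the origin (TCP) lies midway between the tips of the shut fingers; the grasp point (between the pads) lies 19 mm behind it; z points along the fingers, y is the direction in which the jaws open and shut (so a half turn about z gives the same grasp; the last joint's range is limited). The gripper opens to 85 mm and grips with 20 to 120 N. Pads are 22 mm wide; open, the fingers measure 114 mm over their backs; the gripper's body (76 mm by 85 mm) begins 54 mm behind the grasp point. The pads swing forward as they close: fully open they stand 13 mm farther back than shut.
Start: joints at [-66.005, 18.312, 89.639, -0, 72.044, -1.146], TCP at [0.244, -0.521, 0.202] pointing down, gripper open.
Joint ranges: [-177.97, 177.97], [-48.28, 115.42], [12.27, 149.76], [-77.06, 257.06], [2.81, 150.46], [-146.56, 146.56]. Speed limits (degrees/s): [147.25, 147.25, 180, 180, 180, 180].

INTERFACE

Orientations are given as a 3x3 rotation matrix whose columns are the frame's x, y, z axes.
In Python, from workcell import get_state, camera, close_job gives the robot as it stands. The module is installed in compiled form; this text tells all that it offers.
- The arm moves only by the tool servo_tool, never from a script. Its argument "steps" is a list of rows, each a list of 5 numbers: the finger opening in mm, from 0 to 85.4, then the shift along the tool's x, y, z in units of 60 mm (1.0 is 60 mm), then the turn about the tool's z in degrees. A call has 1 to 12 rows; each row shifts and turns the commanded pose from where the row before left it, along the tool's axes as they then stand; what a row does not reach is not made up. A row lasts 1/8 s, in which the tool goes at most 62.5 mm and 10.7 degrees, less where a joint would pass 70% of its speed; a pose out of reach is approached as far as the arm can. A call is refused whole if a number of a shift passes 1 or a number of a turn 10.7, either way. A call with a gripper value outside its range is refused whole. The fingers move at their own pace and stop on an object; "grip_force" is the grip in N (left out, the last holds). Time passes only in rows, so rows that do not move let the fingers close. It gives the time, the measured TCP pose, the force and the opening at its end, in the units of the state.
- get_state(): the state, without advancing time (a new reading comes with each control period).
- camera(name): name is "scene" or "top" or "wrist"; returns a dict with "img" (420x560x3 uint8, blue, green, red), "intrinsics" (3x3 intrinsics, pixels), "rvec" (rotation vector, rad) and "tvec" (3), from world to camera coordinates, as OpenCV has them; the wrist camera has in their place "tool_from_camera" (4x4, takes a point from camera to tool coordinates, whose origin is the TCP and whose axes are the flange's). Camera axes: x right, y down, z forward; pixel columns grow to the right and rows downward; lengths in m; the calibration is good to about 2 mm. A picture is of the moment at which its call begins: read the wrist's pose just before it. There is no depth.
- close_job(): hands the job in, once; it reports no verdict.
The state is a dict: "t": time; "joint_positions": joint angles; "joint_velocities": joint speeds; "joint_efforts": joint torques, N m; "ee_pos": TCP position; "tool_rot": TCP orientation; "ft_force": force on the tool from outside, world axes, zero at the start; "torque": the same for the moment, N m; "finger_gap": finger opening in m.
Only numpy, scipy, OpenCV 4.12 (cv2) and the standard library are available. Lean on these libraries where they do the work, as an engineer would, in place of code of your own. Each camera call takes 0.05 s, during which the arm holds its last target.

TASK

The flip-up lamp over the shallow glass coral tray is in the way: with the fingertips, push the lamp head up from underneath until its counterweighted boom tips past the balance point and stays standing raised against its stop. Push it smoothly rather than flinging it, never pinch or grip it, and keep off the rails, the counterweight and the glass. Leave everything standing in and around the tray where it is.

Things in the scene. Friction and masses are not known exactly. Their poses are not given: they have to be found in the camera images.
- lamp_stand: Fixed aluminium stand behind the tray: base plate 130 x 170 x 12 mm, two upright cheek plates (8 mm thick, at y = +-45 mm, 204 mm high) carrying the boom's axle. Origin on the table under the axle; x axis level, from tray to stand (away from the robot, turned up to 17 degrees either way), y along the axle, z up. Its place varies; the tray is fixed to it.
- lamp_pivot (a point): The middle of the axle, 155 mm above the table, over the stand's origin. Fixed.
- lamp_boom (a joint): Boom angle (rad). 0: lowered on its rest, level, pointing along the stand's -x; grows as the lamp's front edge swings up and back; 1.65: raised, just past upright, at the stop. Below the balance point (somewhere from 0.8 to 1.05; weights vary) it falls back to 0, above it it falls to the stop. About 2 to 4 N lifts it at the front edge; a damper keeps a free swing below 1.5 rad/s.
- lamp_edge (a point): Middle of the lower front edge of the lamp head, the edge nearest the robot when lowered: 200 mm from the axle along the boom and 12 mm below it (boom level). Moves with the boom; its axes turn with the boom.
- lamp_lens: Lower half of the lamp head: black frame with a white lens panel underneath, 115 mm along the boom x 120 mm wide x 12 mm thick; the part to push on. Origin at the middle of its underside, 142.5 mm from the axle along the boom and 12 mm below it. With the lamp lowered, the underside is 143 mm above the table and 68 mm above the tray's rim.
- lamp_heatsink: Upper half of the lamp head: finned aluminium heat sink 109 x 112 mm, 16 mm high, on top of the black frame (6 mm set back from the front edge). Origin at the middle of its underside. Touching it and the lens half at the same time counts as gripping the lamp.
- lamp_rails: Two aluminium side rails 6 x 18 mm, 60 mm apart, 115 mm long, between the axle and the lamp head. Origin on the axle. Not to be touched.
- counterweight: Dark steel cylinder, 44 mm diameter, 42 mm wide, on a bar cranked up from the axle: with the boom lowered its centre is 75 mm above and 20 mm behind the axle; it swings back and down as the lamp goes up. Origin on the axle. Not to be touched.
- coral_tray: Fixed open glass tray under the lamp, 240 mm (stand's x) x 300 mm (stand's y) x 75 mm high, walls 5 mm. Origin under its centre, 155 mm in front of the stand's origin; its front wall is 275 mm in front of the axle. It holds a white grid rack whose top is 45 mm above the table.
- plug_a: Loose white ceramic coral plug, 28 mm diameter, 20 mm high, on the rack in the tray; bystander. Origin under its centre.
- plug_b: As plug_a, a second plug on the rack; bystander.
- dosing_bottle: Loose white bottle, 44 mm diameter, 105 mm high, beside the tray; bystander. Origin under its centre.
- vial: Loose glass vial, 28 mm diameter, 70 mm high, at the front corner of the tray; bystander. Origin under its centre.
- food_jar: Loose amber jar, 64 mm diameter, 60 mm high, beside the tray; bystander. Origin under its centre.
- beaker: Loose open glass cup, 60 mm diameter, 70 mm high, at the front corner of the tray; bystander. Origin under its centre.
- scraper: Loose scraper lying flat, 180 mm long, beside the tray; bystander. Origin under its middle.

How it is judged:
By the outcome, as a careful person would: the job done as asked, in the order asked, and still so for the second after the job is handed in, with the robot touching nothing.
It also fails if it takes over 43 s, if anything falls off the work surface, if the arm or the gripper's body presses on something with over 40 N, if the wrist force passes 120 N, or if a joint passes its speed limit or range.

## Working session

There is one attempt and no reset: what is moved stays moved. The work goes in short steps, Python scripts to look and compute and a tool call to move; the robot and the scene stay as the last step left them, time stands still between calls to the robot, and variables do not carry over. Pictures are saved under pics/ and viewed, and the job is handed in when it is done.

Besides the shell and the picture viewer there is one more tool, called after "Emit:" by a JSON object that holds its "fn" and its "kwargs". servo_tool: Moves the arm, as the interface text tells. Its arguments: {"type":"object","properties":{"steps":{"type":"array"},"grip_force":{"type":"number"}},"required":["steps"]}

```bash
mkdir -p pics
python3 - <<'E'
from workcell import get_state,camera
import cv2,numpy as np,pickle
s=get_state();print({k:np.round(v,3).tolist() for k,v in s.items()})
d={}
for n in("scene","top","wrist"):
    c=camera(n);d[n]=c;cv2.imwrite(f"pics/{n}0.png",c["img"])
    print(n,{k:np.round(v,3).tolist() for k,v in c.items() if k!="img"})
pickle.dump(d,open("c0.pkl","wb"))
E
```

```text
{'t': 0.0, 'joint_positions': [-66.005, 18.351, 89.708, 0.001, 72.044, -1.145], 'joint_velocities': [0.017, 0.0, -0.053, 0.062, 0.029, -0.035], 'joint_efforts': [-0.001, -41.553, -23.416, 0.0, 0.008, -0.0], 'ee_pos': [0.244, -0.52, 0.201], 'tool_rot': [[0.905, 0.425, -0.001], [0.425, -0.905, 0.002], [0.0, -0.002, -1.0]], 'ft_force': [-0.443, 0.603, -0.25], 'torque': [0.02, 0.031, -0.032], 'finger_gap': 0.085}
scene {'intrinsics': [[498.856, 0.0, 283.322], [0.0, 498.856, 210.813], [0.0, 0.0, 1.0]], 'rvec': [2.522, 0.705, -0.197], 'tvec': [-0.502, -0.144, 1.242]}
top {'intrinsics': [[521.988, 0.0, 274.645], [0.0, 521.988, 211.703], [0.0, 0.0, 1.0]], 'rvec': [2.153, -2.19, 0.091], 'tvec': [0.088, 0.59, 1.259]}
wrist {'intrinsics': [[329.242, 0.0, 276.512], [0.0, 329.242, 211.245], [0.0, 0.0, 1.0]], 'tool_from_camera': [[0.001, -0.954, -0.299, 0.075], [1.0, 0.001, 0.0, -0.001], [-0.0, -0.299, 0.954, -0.171], [0.0, 0.0, 0.0, 1.0]]}
```

View pics/scene0.png

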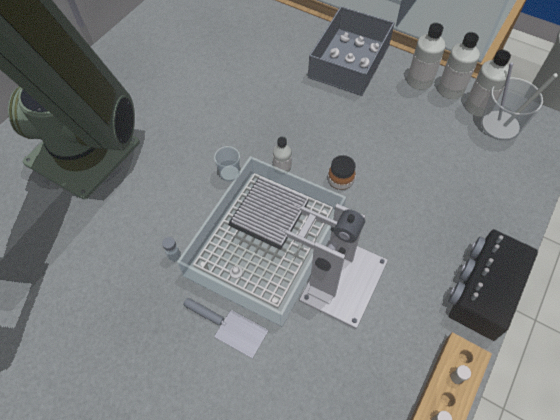

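View pics/top0.png

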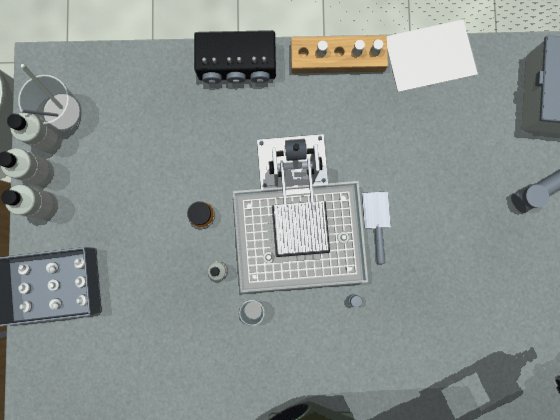

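View pics/wrist0.png

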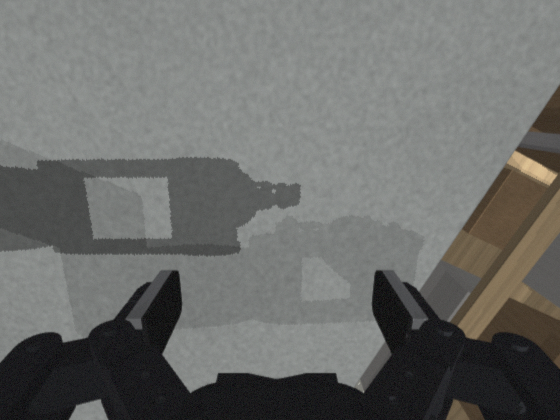

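The top view shows the lamp over the tray, with heat-sink corners around (273,203), (325,203), (330,254) and (277,257) and the stand at (293,160). The lamp's front edge faces the robot, which is down in the picture. I'll zoom in to get exact pixels.

Run:
```python
import cv2,pickle
d=pickle.load(open("c0.pkl","rb"))
a=d["top"]["img"][125:300,225:400];cv2.imwrite("pics/topz.png",cv2.resize(a,None,fx=3.4,fy=3.4,interpolation=cv2.INTER_CUBIC))
a=d["scene"]["img"][150:330,170:390];cv2.imwrite("pics/scez.png",cv2.resize(a,None,fx=3.3,fy=3.3,interpolation=cv2.INTER_CUBIC))
```

```text
(no output)
```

View pics/topz.png

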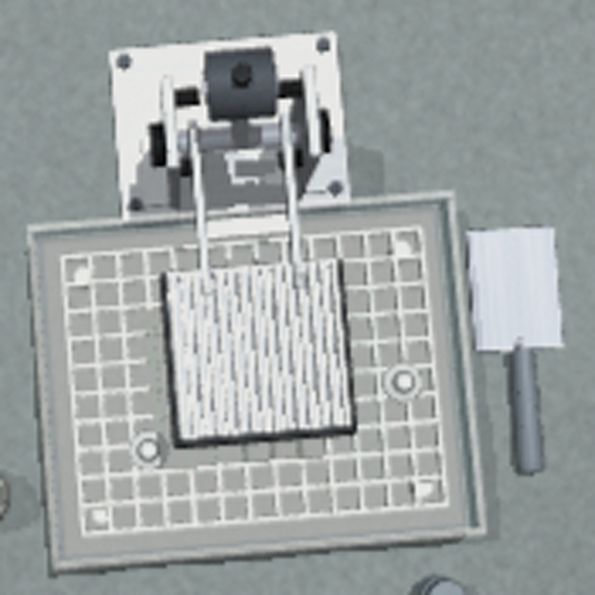

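View pics/scez.png

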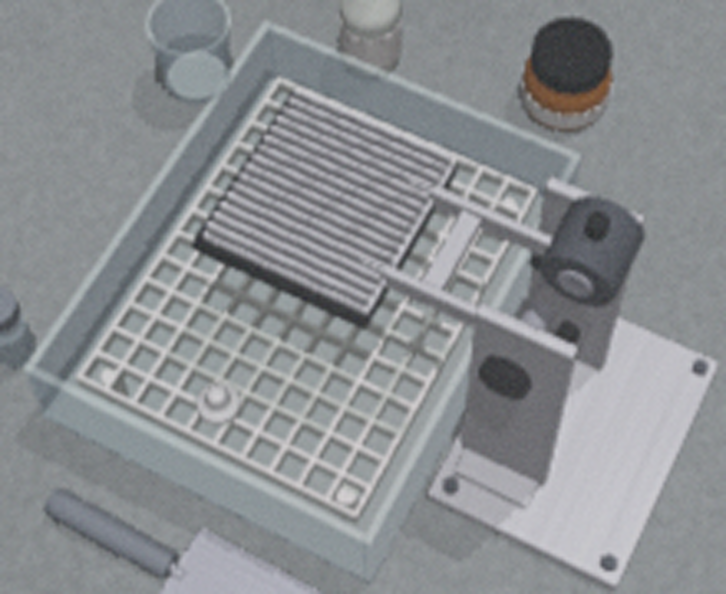

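```bash
cat > h.py <<'E'
import numpy as np,cv2
def ray(c,uv):
    R=cv2.Rodrigues(np.array(c["rvec"]))[0];t=np.array(c["tvec"]).ravel()
    p=cv2.undistortPoints(np.array([[uv]],float),np.array(c["intrinsics"]),None)[0,0]
    o=-R.T@t;d=R.T@np.array([p[0],p[1],1]);return o,d/np.linalg.norm(d)
def atz(c,uv,z):
    o,d=ray(c,uv);return o+d*(z-o[2])/d[2]
def tri(c1,u1,c2,u2):
    o,d=ray(c1,u1);p,e=ray(c2,u2)
    s=np.linalg.lstsq(np.c_[d,-e],p-o,rcond=None)[0]
    a=o+d*s[0];b=p+e*s[1];return (a+b)/2,np.linalg.norm(a-b)
def proj(c,P): return cv2.projectPoints(np.array(P,float).reshape(-1,3),np.array(c["rvec"]),np.array(c["tvec"]),np.array(c["intrinsics"]),None)[0][:,0]
E
python3 - <<'E'
from h import *;import pickle
d=pickle.load(open("c0.pkl","rb"));T=d["top"];S=d["scene"]
tz=lambda u,v:(225+(u+.5)/3.4-.5,125+(v+.5)/3.4-.5)
sz=lambda u,v:(170+(u+.5)/3.3-.5,150+(v+.5)/3.3-.5)
np.set_printoptions(precision=4,suppress=True)
print("tri FR",tri(T,tz(355,432),S,sz(200,240)))
print("tri FL",tri(T,tz(178,440),S,sz(280,82)))
C=[atz(T,tz(*p),.075) for p in[(28,230),(455,195),(485,537),(53,573)]]
for c in C:print("tray",c)
cen=sum(C)/4; a=(C[0]+C[1])/2-(C[2]+C[3])/2;b=C[0]-C[1]+C[3]-C[2]
print(cen,np.linalg.norm(a),np.linalg.norm(b)/2,np.degrees(np.arctan2(a[1],a[0])),np.degrees(np.arctan2(-b[0],b[1])))
P=[atz(T,tz(*p),.012) for p in[(110,52),(336,33)]];print("plate back",P)
F=[atz(T,tz(*p),.155) for p in[(180,447),(356,433)]];print("front",F,np.degrees(np.arctan2(-(F[0]-F[1])[0],(F[0]-F[1])[1])))
for n,p,z in[("vial",(440,595),.07)]:print(n,atz(T,tz(*p),z))
for n,p,z in[("beaker",(252,310),.07),("bottle",(217,268),.1),("vial",(356,298),.07)]:print(n,atz(T,p,z))
E
```

```text
tri FR (array([ 0.4903, -0.0397,  0.1578]), np.float64(0.0035456274275698315))
tri FL (array([0.4823, 0.071 , 0.1774]), np.float64(0.008230702428033566))
tray [0.6349 0.1764 0.075 ]
tray [ 0.6543 -0.1231  0.075 ]
tray [ 0.4165 -0.1363  0.075 ]
tray [0.3968 0.1614 0.075 ]
[0.5256 0.0196 0.075 ] 0.23840191121554907 0.2991969667022815 3.3890225144490587 3.7501125757579343
plate back [array([0.7753, 0.1196, 0.012 ]), array([ 0.7865, -0.0484,  0.012 ])]
front [array([0.4812, 0.0724, 0.155 ]), array([ 0.4883, -0.0417,  0.155 ])] 3.5752609657747985
vial [ 0.3771 -0.1048  0.07  ]
beaker [0.357  0.1346 0.07  ]
bottle [0.4566 0.2125 0.1   ]
vial [ 0.3809 -0.1095  0.07  ]
```

Tray and front edge agree: stand yaw is about 3.6°, and the edge middle is near (0.482, 0.016). This interface keeps the tool vertical, so I'll press the shut fingertips against the frame's lower front edge and carry it up along its arc. First I turn to line up with the stand and shut the fingers.

Emit:
{"fn": "servo_tool", "kwargs": {"steps": [[0,0,0,0,7.2],[0,0,0,0,7.2],[0,0,0,0,7.2],[0,0,0,0,0]], "grip_force": 20}}

```text
t: 0.65
ee_pos: [0.2442, -0.5204, 0.2015]
tool_rot: [[0.998, 0.063, -0.0], [0.063, -0.998, 0.001], [-0.0, -0.001, -1.0]]
ft_force: [-0.5, 0.2, 0.1]
finger_gap: 0.0123
```

Emit:
{"fn": "servo_tool", "kwargs": {"steps": [[0,0.26,-0.72,0,0],[0,0.26,-0.72,0,0],[0,0.26,-0.72,0,0],[0,0.26,-0.72,0,0],[0,0.26,-0.72,0,0],[0,0.26,-0.72,0,0],[0,0.26,-0.72,0,0],[0,0.26,-0.72,0,0],[0,0.26,-0.72,0,0],[0,0.26,-0.72,0,0],[0,0.26,-0.72,0,0],[0,0.26,-0.72,0,0]]}}

```text
t: 2.15
ee_pos: [0.3993, 0.0099, 0.2019]
tool_rot: [[0.998, 0.064, 0.001], [0.064, -0.998, -0.0], [0.001, 0.0, -1.0]]
ft_force: [0.9, -1.8, 0.1]
finger_gap: 0.0001
```

Emit:
{"fn": "servo_tool", "kwargs": {"steps": [[0,0,-0.05,0.4,0],[0,0,0,0.4,0],[0,0,0,0.38,0],[0,0,0,0,0]]}}

```text
t: 2.65
ee_pos: [0.3975, 0.0115, 0.1298]
tool_rot: [[0.998, 0.064, -0.004], [0.064, -0.998, -0.0], [-0.004, -0.0, -1.0]]
ft_force: [0.0, 0.2, 0.5]
finger_gap: -0.0002
```

Run:
```python
from workcell import get_state,camera
import cv2,pickle
s=get_state();c={n:camera(n) for n in("scene","wrist","top")};pickle.dump((s,c),open("c1.pkl","wb"))
print(s["ee_pos"],s["ft_force"])
a=cv2.resize(c["scene"]["img"][100:330,130:390],None,fx=2.2,fy=2.2,interpolation=2);cv2.imwrite("pics/s1.png",a)
cv2.imwrite("pics/w1.png",c["wrist"]["img"])
```

```text
[0.3975305  0.01149733 0.12984362] [0.01637279 0.20715311 0.54804702]
```

View pics/s1.png

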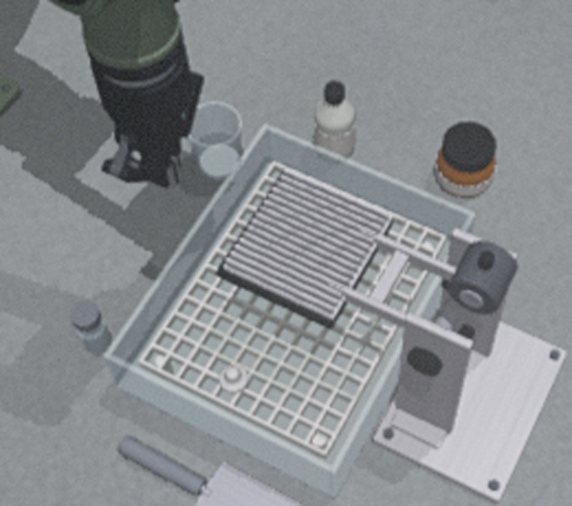

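View pics/w1.png

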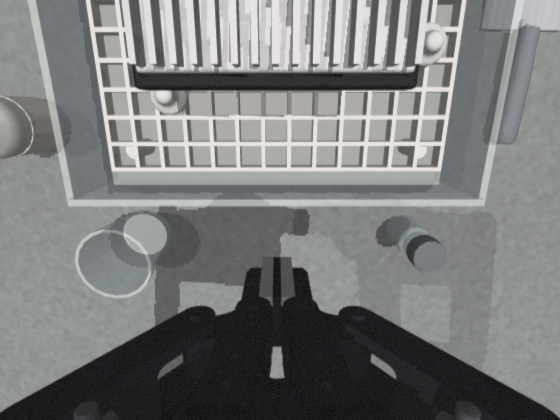

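The wrist view shows the black front edge level at row ~90, centred on column 276 and in line with the fingers. Next I'll work out the gap.

Run:
```python
from h import *;import pickle
s,c=pickle.load(open("c1.pkl","rb"));w=c["wrist"];K=np.array(w["intrinsics"]);M=np.array(w["tool_from_camera"])
g=cv2.cvtColor(w["img"],6);print(g[60:100,200],g[60:100,350])
for r,z in[(89.5,.143),(75,.155)]:
  for u in(136,276,417):
    dt=M[:3,:3]@np.array([(u-K[0,2])/K[0,0],(r-K[1,2])/K[1,1],1]);o=M[:3,3]
    k=(s["ee_pos"][2]-z-o[2])/dt[2];print(r,u,(o+dt*k).round(4))
```

```text
[ 90  89  87  88  88  88 125 193 215 205 182 156 111  71  41  43  53  48
  49  51  50  50  57  51  48  46  39  31  27  46  98 140 139 167 170 172
 169 172 173 170] [ 88  88  88  83  86  86  99 132 168 196 183 152 109  71  49  49  45  48
  51  47  47  52  50  46  48  40  38  30  30  65 138 188 147 167 171 170
 172 170 171 170]
89.5 136 [ 0.0829 -0.0638 -0.0132]
89.5 276 [ 0.0829 -0.0006 -0.0132]
89.5 417 [ 0.083   0.063  -0.0132]
75 136 [ 0.0879 -0.0583 -0.0252]
75 276 [ 0.0879 -0.0006 -0.0252]
75 417 [ 0.088   0.0575 -0.0252]
```

Emit:
{"fn": "servo_tool", "kwargs": {"steps": [[0,0.4,0,0,0],[0,0.4,0,0,0],[0,0.2,0,0,0],[0,0,0,0,0]]}}

```text
t: 3.3
ee_pos: [0.4593, 0.0151, 0.1314]
tool_rot: [[0.998, 0.062, 0.001], [0.062, -0.998, -0.0], [0.001, 0.0, -1.0]]
ft_force: [-0.2, -0.6, -0.5]
finger_gap: 0.0001
```

Emit:
{"fn": "servo_tool", "kwargs": {"steps": [[0,0.05,0,0,0],[0,0.05,0,0,0],[0,0,0,0,0]]}}

```text
t: 3.68
ee_pos: [0.4647, 0.0155, 0.1311]
tool_rot: [[0.998, 0.062, 0.0], [0.062, -0.998, -0.0], [0.0, 0.0, -1.0]]
ft_force: [-0.0, -0.5, -0.1]
finger_gap: -0.0
```

Emit:
{"fn": "servo_tool", "kwargs": {"steps": [[0,0.05,0,0,0],[0,0,0,0,0]]}}

```text
t: 3.92
ee_pos: [0.468, 0.0157, 0.131]
tool_rot: [[0.998, 0.062, 0.0], [0.062, -0.998, -0.0], [0.0, 0.0, -1.0]]
ft_force: [-0.4, 0.6, 0.0]
finger_gap: 0.0002
```

Emit:
{"fn": "servo_tool", "kwargs": {"steps": [[0,0.03,0,0,0],[0,0,0,0,0]]}}

```text
t: 4.18
ee_pos: [0.4697, 0.0158, 0.131]
tool_rot: [[0.998, 0.062, 0.0], [0.062, -0.998, -0.0], [0.0, 0.0, -1.0]]
ft_force: [0.4, 0.6, 0.0]
finger_gap: 0.0003
```

Emit:
{"fn": "servo_tool", "kwargs": {"steps": [[0,0.03,0,0,0],[0,0,0,0,0]]}}

```text
t: 4.42
ee_pos: [0.4716, 0.0159, 0.131]
tool_rot: [[0.998, 0.062, 0.0], [0.062, -0.998, -0.0], [0.0, 0.0, -1.0]]
ft_force: [-0.5, 0.4, 0.9]
finger_gap: -0.0002
```

Emit:
{"fn": "servo_tool", "kwargs": {"steps": [[0,0.03,0,0,0],[0,0,0,0,0]]}}

```text
t: 4.68
ee_pos: [0.4734, 0.016, 0.131]
tool_rot: [[0.998, 0.062, 0.0], [0.062, -0.998, -0.0], [0.0, 0.0, -1.0]]
ft_force: [0.8, 0.4, -0.1]
finger_gap: 0.0
```

Emit:
{"fn": "servo_tool", "kwargs": {"steps": [[0,0.03,0,0,0],[0,0,0,0,0]]}}

```text
t: 4.92
ee_pos: [0.4752, 0.0161, 0.131]
tool_rot: [[0.998, 0.062, 0.0], [0.062, -0.998, -0.0], [0.0, 0.0, -1.0]]
ft_force: [-0.2, -0.6, -0.1]
finger_gap: 0.0001
```

Emit:
{"fn": "servo_tool", "kwargs": {"steps": [[0,0.02,0,0,0],[0,0,0,0,0]]}}

```text
t: 5.18
ee_pos: [0.4763, 0.0162, 0.131]
tool_rot: [[0.998, 0.062, 0.0], [0.062, -0.998, -0.0], [0.0, 0.0, -1.0]]
ft_force: [0.5, -0.5, 0.1]
finger_gap: -0.0003
```

Run:
```python
from workcell import get_state,camera
import cv2,pickle
s=get_state();c={n:camera(n) for n in("scene","wrist")}
print(s["ee_pos"],s["ft_force"])
cv2.imwrite("pics/w2.png",c["wrist"]["img"])
```

```text
[0.47628413 0.01621442 0.13099288] [ 0.48844736 -0.47700602  0.06501064]
```

View pics/w2.png

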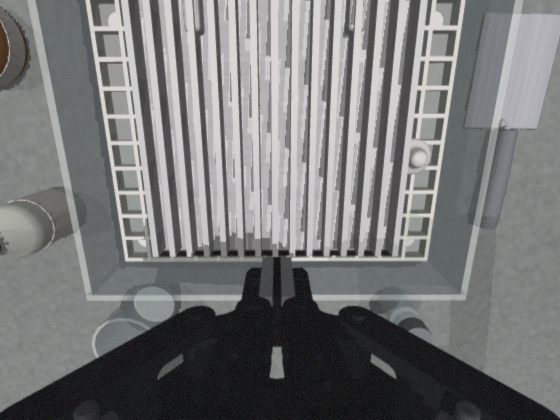

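The fingertips (row ~256) are almost at the frame edge (row ~252). I'll close the last few millimetres slowly.

Emit:
{"fn": "servo_tool", "kwargs": {"steps": [[0,0.03,0,0,0],[0,0,0,0,0]]}}

```text
t: 5.52
ee_pos: [0.4782, 0.0163, 0.131]
tool_rot: [[0.998, 0.062, 0.0], [0.062, -0.998, -0.0], [0.0, 0.0, -1.0]]
ft_force: [-0.1, -0.7, -0.5]
finger_gap: 0.0
```

Emit:
{"fn": "servo_tool", "kwargs": {"steps": [[0,0.02,0,0,0],[0,0,0,0,0]]}}

```text
t: 5.78
ee_pos: [0.4793, 0.0164, 0.131]
tool_rot: [[0.998, 0.062, 0.0], [0.062, -0.998, -0.0], [0.0, 0.0, -1.0]]
ft_force: [0.0, -0.7, -0.4]
finger_gap: -0.0001
```

Emit:
{"fn": "servo_tool", "kwargs": {"steps": [[0,0.02,0,0,0],[0,0,0,0,0]]}}

```text
t: 6.02
ee_pos: [0.4795, 0.0164, 0.1309]
tool_rot: [[0.998, 0.062, -0.002], [0.062, -0.998, -0.0], [-0.002, 0.0, -1.0]]
ft_force: [-3.5, 0.1, 2.2]
finger_gap: -0.0001
```

Emit:
{"fn": "servo_tool", "kwargs": {"steps": [[0,0.03,0,0,0],[0,0,0,0,0]]}}

```text
t: 6.28
ee_pos: [0.4793, 0.0164, 0.1308]
tool_rot: [[0.998, 0.062, -0.006], [0.062, -0.998, -0.0], [-0.006, 0.0, -1.0]]
ft_force: [-8.8, -0.3, 5.3]
finger_gap: 0.0
```

Emit:
{"fn": "servo_tool", "kwargs": {"steps": [[0,0.02,0,-0.02,0],[0,0,0,-0.03,0],[0,0,0,0,0]]}}

```text
t: 6.65
ee_pos: [0.4793, 0.0164, 0.1324]
tool_rot: [[0.998, 0.062, -0.009], [0.062, -0.998, -0.001], [-0.009, -0.0, -1.0]]
ft_force: [-6.9, -0.3, -2.6]
finger_gap: -0.0001
```

Friction is good, at least 0.6. I'll keep lifting slowly with a light press.

Emit:
{"fn": "servo_tool", "kwargs": {"steps": [[0,0.01,0,-0.05,0],[0,0.01,0,-0.05,0],[0,0,0,0,0]]}}

```text
t: 7.02
ee_pos: [0.4797, 0.0164, 0.1382]
tool_rot: [[0.998, 0.062, -0.011], [0.062, -0.998, -0.001], [-0.011, -0.0, -1.0]]
ft_force: [-9.4, -1.0, -1.6]
finger_gap: 0.0002
```

Run:
```python
from workcell import get_state,camera
import cv2,pickle
s=get_state();c={n:camera(n) for n in("scene",)}
print(s["ee_pos"],s["ft_force"])
a=cv2.resize(c["scene"]["img"][100:330,130:390],None,fx=2.2,fy=2.2,interpolation=2);cv2.imwrite("pics/s3.png",a)
```

```text
[0.47974531 0.01644845 0.13821732] [-9.35747733 -1.02215244 -1.60813532]
```

View pics/s3.png

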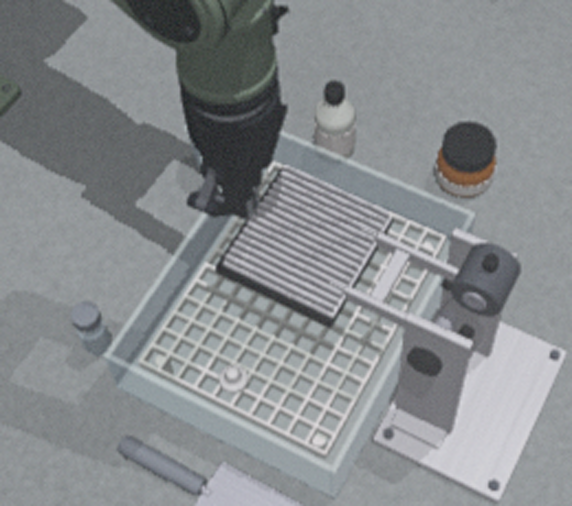

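Emit:
{"fn": "servo_tool", "kwargs": {"steps": [[0,0,0,-0.06,0],[0,0,0,-0.06,0],[0,0.01,0,-0.06,0],[0,0.0,0,0,0]]}}

```text
t: 7.58
ee_pos: [0.4811, 0.0165, 0.1494]
tool_rot: [[0.998, 0.062, -0.009], [0.062, -0.998, -0.001], [-0.009, -0.0, -1.0]]
ft_force: [-8.0, -1.1, -0.9]
finger_gap: 0.0003
```

Run:
```python
from workcell import get_state,camera
import cv2,pickle
s=get_state();c={n:camera(n) for n in("scene",)}
print(s["ee_pos"],s["ft_force"])
a=cv2.resize(c["scene"]["img"][100:330,130:390],None,fx=2.2,fy=2.2,interpolation=2);cv2.imwrite("pics/s4.png",a)
```

```text
[0.48107311 0.01652612 0.14935966] [-8.00718886 -1.08083045 -0.92145207]
```

View pics/s4.png

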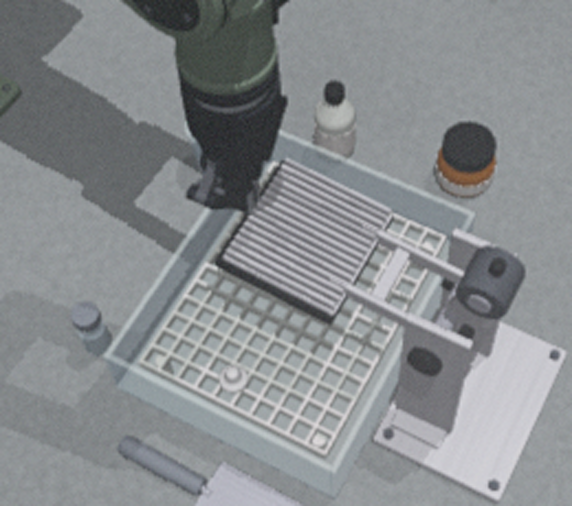

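Emit:
{"fn": "servo_tool", "kwargs": {"steps": [[0,0,0,-0.06,0],[0,0,0,-0.06,0],[0,0.01,0,-0.06,0],[0,0.01,0,-0.06,0],[0,0.01,0,-0.06,0],[0,0.01,0,-0.06,0]]}}

```text
t: 8.38
ee_pos: [0.4857, 0.0169, 0.1715]
tool_rot: [[0.998, 0.062, -0.005], [0.062, -0.998, -0.0], [-0.005, -0.0, -1.0]]
ft_force: [-5.4, -1.0, -1.5]
finger_gap: -0.0002
```

Emit:
{"fn": "servo_tool", "kwargs": {"steps": [[0,0.01,0,-0.06,0],[0,0.01,0,-0.06,0],[0,0.01,0,-0.06,0],[0,0.01,0,-0.06,0],[0,0.01,0,-0.06,0],[0,0.01,0,-0.06,0]]}}

```text
t: 9.12
ee_pos: [0.493, 0.0172, 0.195]
tool_rot: [[0.998, 0.062, 0.004], [0.062, -0.998, 0.0], [0.004, 0.0, -1.0]]
ft_force: [-0.1, -0.6, -0.4]
finger_gap: -0.0
```

Run:
```python
from workcell import get_state,camera
import cv2,pickle
s=get_state();c={n:camera(n) for n in("scene",)}
print(s["ee_pos"],s["ft_force"])
a=cv2.resize(c["scene"]["img"][100:330,130:390],None,fx=2.2,fy=2.2,interpolation=2);cv2.imwrite("pics/s5.png",a)
```

```text
[0.49296374 0.01718834 0.19499798] [-0.14178845 -0.63646786 -0.42164237]
```

View pics/s5.png

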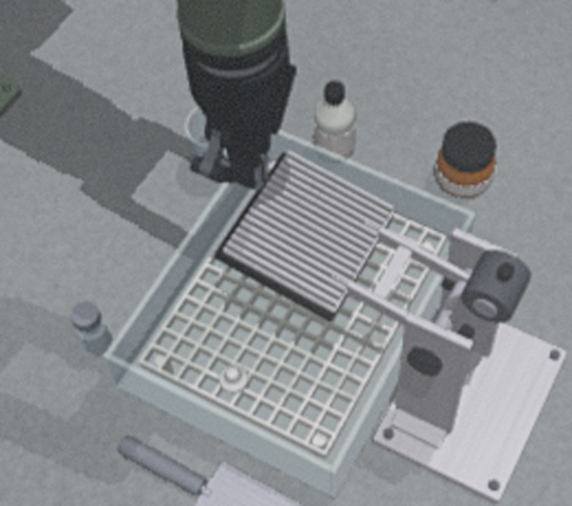

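The force dropped to about zero, so the fingers are slipping or have lost contact. I'll work out the boom angle from the picture before moving.

```bash
python3 - <<'E'
from h import *;import pickle
S=pickle.load(open("c0.pkl","rb"))["scene"]
yaw=np.radians(3.6);ux=np.array([np.cos(yaw),np.sin(yaw),0]);uy=np.array([-np.sin(yaw),np.cos(yaw),0])
A=np.array([.6815,.0293,.155])
def pt(l,w,h,th): 
    x=-l*np.cos(th)+h*np.sin(th);z=l*np.sin(th)+h*np.cos(th)
    return A+ux*x+uy*w+np.array([0,0,z])
for th in(0,.05,.1,.15,.2,.25,.3):
    q=proj(S,[pt(.2,-.06,0,th),pt(.085,-.06,-.012,th),pt(-.02,.021,.075,th),pt(.194,.056,.016,th)])
    print(th,((q-[130,100])*2.2).round(0).tolist(), pt(.2,0,-.012,th).round(4))
E
python3 - <<'E'
import cv2
a=[cv2.imread(f"pics/s{i}.png")[150:340,200:540] for i in(1,5)]
cv2.imwrite("pics/cmp.png",cv2.resize(cv2.vconcat(a),None,fx=1.5,fy=1.5))
E
```

```text
0 [[212.0, 272.0], [328.0, 332.0], [491.0, 258.0], [282.0, 167.0]] [0.4819 0.0167 0.143 ]
0.05 [[211.0, 266.0], [328.0, 330.0], [495.0, 261.0], [282.0, 161.0]] [0.4815 0.0167 0.153 ]
0.1 [[211.0, 261.0], [328.0, 328.0], [499.0, 264.0], [283.0, 156.0]] [0.4817 0.0167 0.163 ]
0.15 [[211.0, 255.0], [327.0, 325.0], [503.0, 266.0], [285.0, 150.0]] [0.4823 0.0168 0.173 ]
0.2 [[211.0, 250.0], [328.0, 323.0], [506.0, 269.0], [287.0, 145.0]] [0.4835 0.0168 0.183 ]
0.25 [[213.0, 246.0], [328.0, 321.0], [510.0, 272.0], [289.0, 140.0]] [0.4851 0.0169 0.1929]
0.3 [[214.0, 241.0], [328.0, 319.0], [514.0, 275.0], [292.0, 135.0]] [0.4873 0.0171 0.2026]
```

View pics/cmp.png

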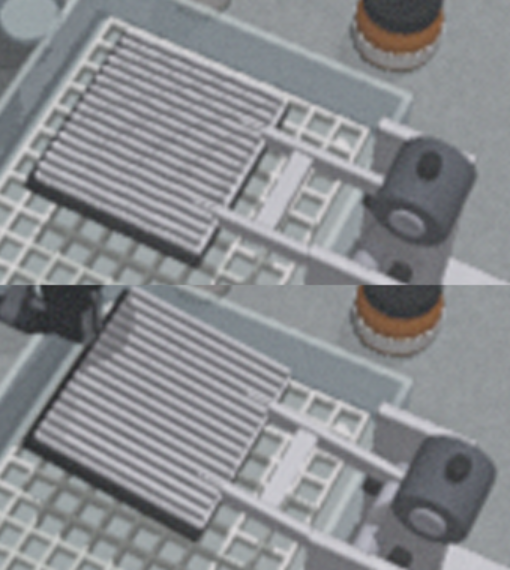

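The boom is only at about 0.14, so the fingertip slid up over the frame. Friction is lower than I thought. I'll back off straight, let the lamp settle, and retry from lower with a firmer press.

Emit:
{"fn": "servo_tool", "kwargs": {"steps": [[0,-0.3,0,0,0],[0,-0.4,0,0,0],[0,0,0,0,0]]}}

```text
t: 9.55
ee_pos: [0.4473, 0.0145, 0.1941]
tool_rot: [[0.998, 0.062, -0.0], [0.062, -0.998, -0.0], [-0.0, 0.0, -1.0]]
ft_force: [0.3, 0.5, -0.2]
finger_gap: -0.0002
```

Emit:
{"fn": "servo_tool", "kwargs": {"steps": [[0,0,0,0.4,0],[0,0,0,0.5,0],[0,0,0,0.4,0],[0,0,0,0,0]]}}

```text
t: 10.05
ee_pos: [0.4483, 0.0145, 0.1147]
tool_rot: [[0.998, 0.062, -0.003], [0.062, -0.998, -0.0], [-0.003, -0.0, -1.0]]
ft_force: [0.2, -0.2, -0.5]
finger_gap: 0.0002
```

Run:
```python
from workcell import get_state,camera
import cv2,pickle
s=get_state();c={n:camera(n) for n in("scene","wrist")}
print(s["ee_pos"],s["ft_force"])
a=cv2.resize(c["scene"]["img"][100:330,130:390],None,fx=2.2,fy=2.2,interpolation=2);cv2.imwrite("pics/s6.png",a)
cv2.imwrite("pics/w6.png",c["wrist"]["img"])
```

```text
[0.44825385 0.01451166 0.11474552] [ 0.22442126 -0.24426033 -0.46107776]
```

View pics/s6.png

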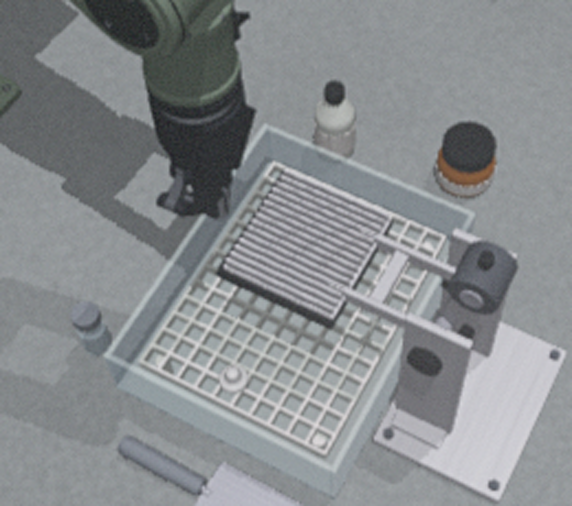

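View pics/w6.png

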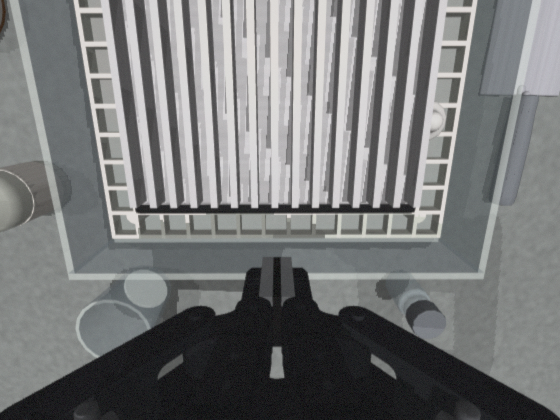

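Everything is undisturbed and the lamp is back on its rest. Now I'll retry with the tips lower and a firmer press.

Emit:
{"fn": "servo_tool", "kwargs": {"steps": [[0,0.3,0,0,0],[0,0.2,0,0,0],[0,0.03,0,0,0],[0,0.02,0,0,0],[0,0,0,0,0]]}}

```text
t: 10.78
ee_pos: [0.4709, 0.016, 0.1158]
tool_rot: [[0.998, 0.062, -0.025], [0.062, -0.998, -0.002], [-0.026, -0.0, -1.0]]
ft_force: [-28.5, -2.1, 21.1]
finger_gap: 0.0001
```

Emit:
{"fn": "servo_tool", "kwargs": {"steps": [[0,0.03,0,0,0],[0,0.03,0,0,0],[0,0,0,0,0]]}}

```text
t: 11.15
ee_pos: [0.4707, 0.016, 0.1158]
tool_rot: [[0.997, 0.062, -0.033], [0.062, -0.998, -0.002], [-0.033, -0.0, -0.999]]
ft_force: [-36.0, -2.2, 27.9]
finger_gap: -0.0001
```

That contact is higher up on a wider part of the finger, and it pushes the lamp down (Fz +28). I'll back off and check the finger profile in the wrist image.

Emit:
{"fn": "servo_tool", "kwargs": {"steps": [[0,-0.3,0,0,0],[0,-0.3,0,0,0]]}}

```text
t: 11.4
ee_pos: [0.451, 0.0146, 0.1168]
tool_rot: [[0.998, 0.062, 0.003], [0.062, -0.998, -0.0], [0.003, 0.0, -1.0]]
ft_force: [-0.0, -0.4, -0.0]
finger_gap: -0.0
```

Run:
```python
from h import *;import pickle
s,c=pickle.load(open("c1.pkl","rb"));w=c["wrist"];K=np.array(w["intrinsics"]);M=np.linalg.inv(np.array(w["tool_from_camera"]))
for P in[(0.011,0,0),(0,0,0),(-.011,0,0),(.011,0,-.019),(.011,0,-.038),(.011,.0145,0),(.011,.0145,-.019),(.011,0.0145,-.054)]:
    q=M[:3,:3]@np.array(P)+M[:3,3];print(P,(K@(q/q[2]))[:2].round(1))
a=w["img"][240:420,180:380];a=cv2.convertScaleAbs(a,alpha=2.5,beta=20);cv2.imwrite("pics/fing.png",cv2.resize(a,None,fx=3.3,fy=3.3,interpolation=2))
a=cv2.imread("pics/w2.png")[220:400,180:380];a=cv2.convertScaleAbs(a,alpha=2.,beta=20);cv2.imwrite("pics/fing2.png",cv2.resize(a,None,fx=3.3,fy=3.3,interpolation=2))
```

```text
(0.011, 0, 0) [277.1 228.9]
(0, 0, 0) [277.1 247.2]
(-0.011, 0, 0) [277.  264.8]
(0.011, 0, -0.019) [277.2 242.2]
(0.011, 0, -0.038) [277.2 258.8]
(0.011, 0.0145, 0) [303.2 228.9]
(0.011, 0.0145, -0.019) [306.2 242.2]
(0.011, 0.0145, -0.054) [313.8 276.4]
```

View pics/fing.png

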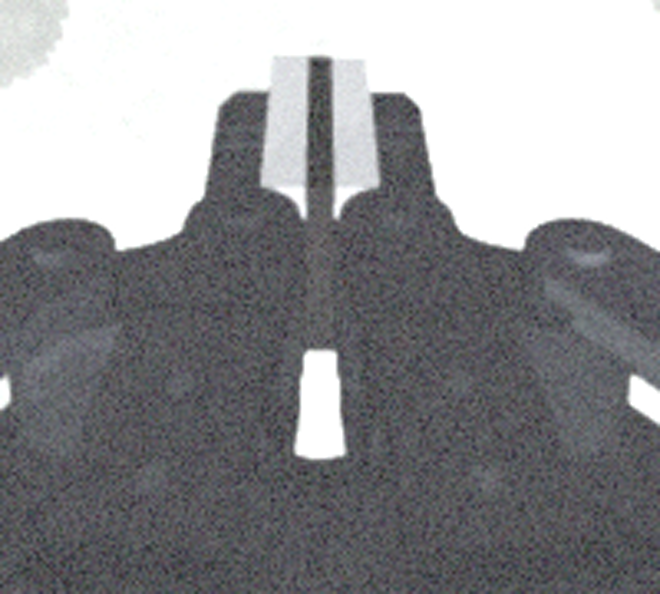

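View pics/fing2.png

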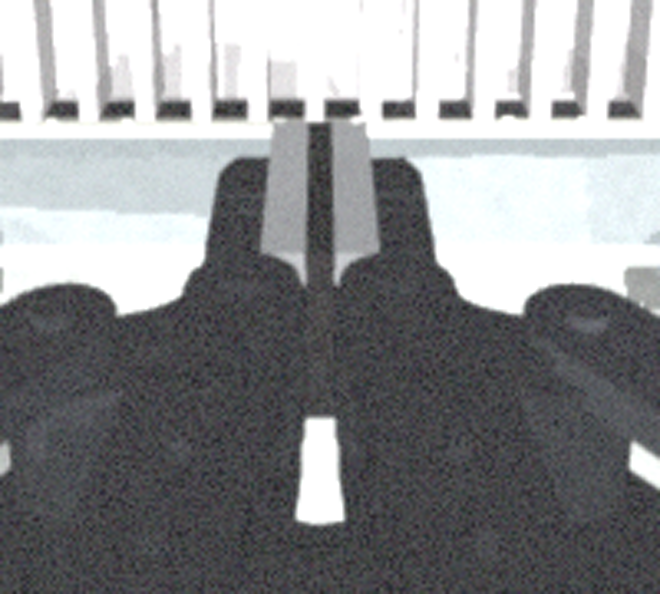

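Run:
```python
from h import *;from workcell import get_state,camera
import pickle
s=get_state();c={n:camera(n) for n in("scene","wrist","top")};pickle.dump((s,c),open("c2.pkl","wb"))
R=np.array(s["tool_rot"]);p=np.array(s["ee_pos"]);print(p)
for n in("scene","top"):
    C=c[n];im=C["img"];P=[p+R@np.array(v) for v in[(0,0,0),(.011,0,0),(-.011,0,0),(.011,0,-.038),(-.011,0,-.038),(.038,0,-.073),(-.038,0,-.073)]]
    q=proj(C,P);print(n,q.round(1).tolist())
    x0,y0=(q[0]-[50,45]).astype(int);a=im[y0:y0+80,x0:x0+105];a=cv2.convertScaleAbs(a,alpha=1.5,beta=15);a=cv2.resize(a,None,fx=7,fy=7,interpolation=2)
    for k,u in enumerate(q): cv2.circle(a,tuple(((u-[x0,y0]+.5)*7).astype(int)),3,[(0,0,255),(0,255,0),(0,255,0),(255,255,0),(255,255,0),(255,0,255),(255,0,255)][k],-1)
    cv2.imwrite(f"pics/g_{n}.png",a)
```

```text
[0.45102336 0.01456732 0.11680855]
scene [[230.4, 204.0], [235.0, 206.1], [225.8, 201.9], [233.3, 196.1], [223.8, 191.8], [243.8, 191.8], [210.0, 176.7]]
top [[303.3, 269.2], [302.9, 264.3], [303.7, 274.0], [303.7, 264.5], [304.6, 274.6], [303.5, 252.1], [306.4, 287.9]]
```

View pics/g_scene.png

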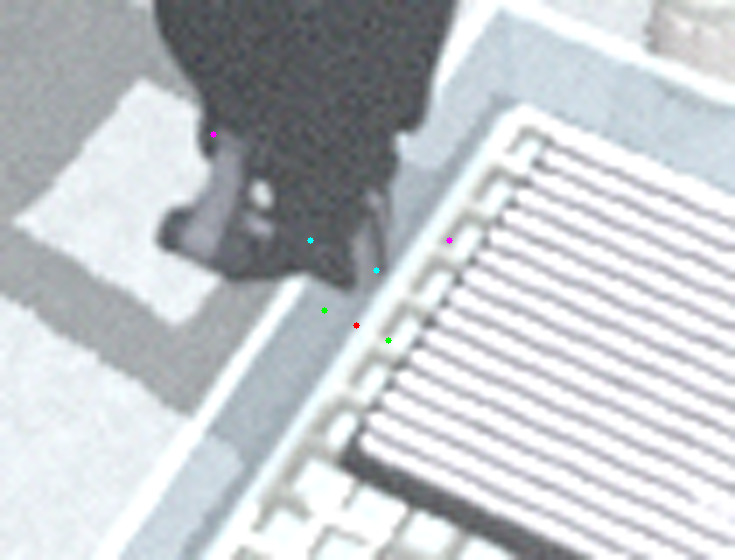

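The scene and wrist views agree that the real fingertips sit about 36 mm above the reported TCP. My first push therefore touched only the heat sink, and the second only the top of the frame. I'll lower by that amount and redo the approach gently.

Emit:
{"fn": "servo_tool", "kwargs": {"steps": [[0,-0.2,0,0,0],[0,0,0,0.25,0],[0,0,0,0.25,0],[0,0.2,0,0,0],[0,0,0,0,0]]}}

```text
t: 12.18
ee_pos: [0.4518, 0.0146, 0.0866]
tool_rot: [[0.998, 0.062, 0.002], [0.062, -0.998, -0.0], [0.002, 0.0, -1.0]]
ft_force: [0.6, -0.0, 0.1]
finger_gap: 0.0
```

Run:
```python
from h import *;from workcell import get_state,camera
import pickle
s=get_state();c={n:camera(n) for n in("scene",)}
R=np.array(s["tool_rot"]);p=np.array(s["ee_pos"]);print(p,s["ft_force"])
C=c["scene"];im=C["img"];q=proj(C,[p+R@np.array(v) for v in[(.011,0,-.036),(.011,.0145,-.036),(-.011,.0145,-.036)]])
x0,y0=(q[0]-[60,50]).astype(int);a=im[y0:y0+85,x0:x0+110];a=cv2.convertScaleAbs(a,alpha=1.5,beta=15);a=cv2.resize(a,None,fx=7,fy=7,interpolation=2)
for u in q: cv2.circle(a,tuple(((u-[x0,y0]+.5)*7).astype(int)),3,(0,0,255),-1)
cv2.imwrite("pics/g2.png",a)
```

```text
[0.45179881 0.01461302 0.08656217] [ 0.62600516 -0.02825126  0.08605558]
```

View pics/g2.png

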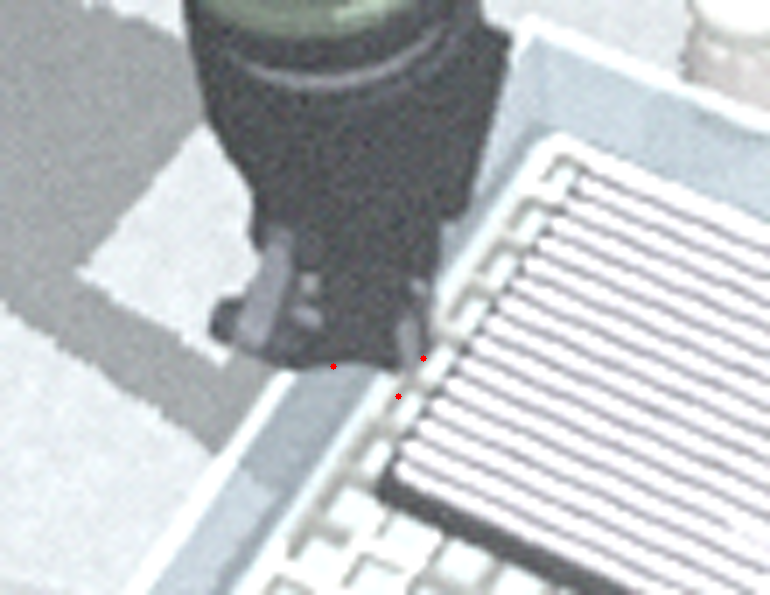

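Emit:
{"fn": "servo_tool", "kwargs": {"steps": [[0,0.15,0,0.05,0],[0,0.1,0,0,0],[0,0.05,0,0,0],[0,0,0,0,0]]}}

```text
t: 12.72
ee_pos: [0.468, 0.0157, 0.083]
tool_rot: [[0.998, 0.062, 0.0], [0.062, -0.998, -0.0], [0.0, 0.0, -1.0]]
ft_force: [-0.2, 0.7, 0.2]
finger_gap: 0.0004
```

Emit:
{"fn": "servo_tool", "kwargs": {"steps": [[0,0.03,0,0,0],[0,0,0,0,0]]}}

```text
t: 12.98
ee_pos: [0.469, 0.0158, 0.0829]
tool_rot: [[0.998, 0.062, -0.001], [0.062, -0.998, -0.0], [-0.001, 0.0, -1.0]]
ft_force: [-0.6, 0.2, 0.1]
finger_gap: -0.0001
```

Emit:
{"fn": "servo_tool", "kwargs": {"steps": [[0,0.03,0,0,0],[0,0,0,0,0]]}}

```text
t: 13.22
ee_pos: [0.469, 0.0158, 0.0825]
tool_rot: [[0.998, 0.062, -0.005], [0.062, -0.998, -0.0], [-0.005, -0.0, -1.0]]
ft_force: [-5.7, -0.8, 2.1]
finger_gap: -0.0001
```

Contact is on the frame's front edge with the straight side of the fingertips. I'll press a little more and lift slowly.

Emit:
{"fn": "servo_tool", "kwargs": {"steps": [[0,0.03,0,-0.02,0],[0,0.02,0,-0.04,0],[0,0.01,0,-0.04,0],[0,0,0,-0.04,0]]}}

```text
t: 13.72
ee_pos: [0.4689, 0.0159, 0.0893]
tool_rot: [[0.998, 0.062, -0.013], [0.062, -0.998, -0.001], [-0.013, -0.0, -1.0]]
ft_force: [-9.6, -1.1, -2.0]
finger_gap: 0.0
```

Emit:
{"fn": "servo_tool", "kwargs": {"steps": [[0,0,0,-0.04,0],[0,0,0,-0.04,0],[0,0,0,-0.04,0],[0,0,0,-0.04,0]]}}

```text
t: 14.22
ee_pos: [0.4695, 0.0159, 0.0992]
tool_rot: [[0.998, 0.062, -0.012], [0.062, -0.998, -0.001], [-0.012, -0.0, -1.0]]
ft_force: [-8.9, -1.3, -1.4]
finger_gap: -0.0001
```

```bash
cat > look.py <<'E'
import sys;from h import *;from workcell import get_state,camera
s=get_state();C=camera("scene");im=C["img"];print(s["ee_pos"],s["ft_force"],s["t"])
a=cv2.resize(im[100:330,130:390],None,fx=2.2,fy=2.2,interpolation=2);cv2.imwrite(f"pics/{sys.argv[1]}.png",a)
E
python3 look.py s8
```

```text
[0.46951863 0.01589518 0.09919366] [-8.89423212 -1.28493375 -1.35689132] 14.225
```

View pics/s8.png

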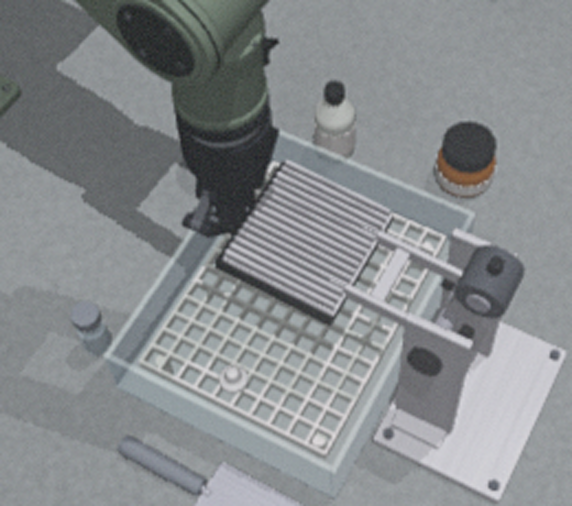

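Emit:
{"fn": "servo_tool", "kwargs": {"steps": [[0,0.01,0,-0.05,0],[0,0.01,0,-0.05,0],[0,0.01,0,-0.05,0],[0,0.01,0,-0.05,0],[0,0.01,0,-0.05,0],[0,0.01,0,-0.05,0]]}}

```text
t: 15.02
ee_pos: [0.4716, 0.0161, 0.117]
tool_rot: [[0.998, 0.062, -0.015], [0.062, -0.998, -0.001], [-0.015, -0.0, -1.0]]
ft_force: [-13.8, -1.2, -0.0]
finger_gap: 0.0003
```

```bash
python3 look.py s9
```

```text
[0.4716043  0.01605483 0.11695047] [-13.83905137  -1.1728808   -0.02049302] 15.025
```

View pics/s9.png

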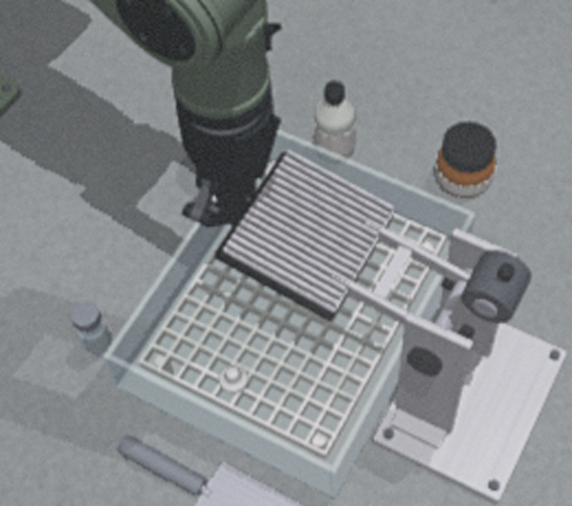

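The push now levers the lamp up without needing friction. I'll follow the edge's arc.

Emit:
{"fn": "servo_tool", "kwargs": {"steps": [[0,0.01,0,-0.06,0],[0,0.01,0,-0.06,0],[0,0.01,0,-0.06,0],[0,0.01,0,-0.06,0],[0,0.015,0,-0.06,0],[0,0.015,0,-0.06,0],[0,0.015,0,-0.06,0],[0,0.015,0,-0.06,0]]}}

```text
t: 16.08
ee_pos: [0.4775, 0.0164, 0.1459]
tool_rot: [[0.998, 0.062, -0.016], [0.062, -0.998, -0.001], [-0.016, -0.0, -1.0]]
ft_force: [-13.5, -0.5, 1.0]
finger_gap: -0.0002
```

```bash
python3 look.py s10
```

```text
[0.47748102 0.01643846 0.14594862] [-13.45645533  -0.54680413   1.0492253 ] 16.075
```

View pics/s10.png

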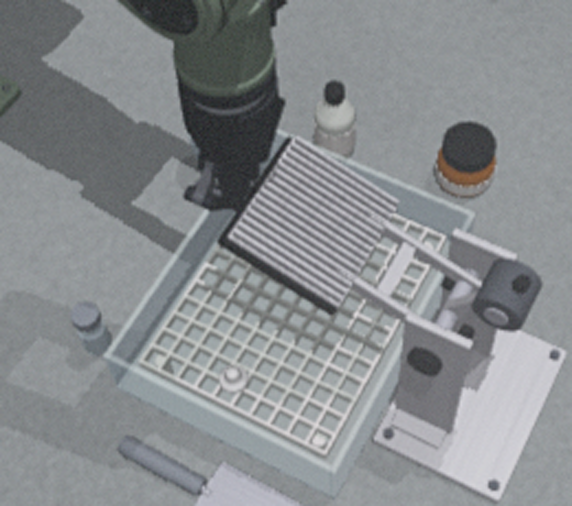

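Emit:
{"fn": "servo_tool", "kwargs": {"steps": [[0,0.02,0,-0.08,0],[0,0.02,0,-0.08,0],[0,0.02,0,-0.08,0],[0,0.025,0,-0.08,0],[0,0.025,0,-0.08,0],[0,0.03,0,-0.07,0],[0,0.03,0,-0.07,0],[0,0.035,0,-0.07,0],[0,0.035,0,-0.07,0],[0,0.04,0,-0.07,0]]}}

```text
t: 17.38
ee_pos: [0.4966, 0.0176, 0.1923]
tool_rot: [[0.998, 0.062, -0.01], [0.062, -0.998, -0.0], [-0.01, -0.0, -1.0]]
ft_force: [-12.1, -1.2, 5.9]
finger_gap: 0.0004
```

```bash
python3 look.py s11
```

```text
[0.49661771 0.01762529 0.19229694] [-12.08051327  -1.19213878   5.8650106 ] 17.375
```

View pics/s11.png

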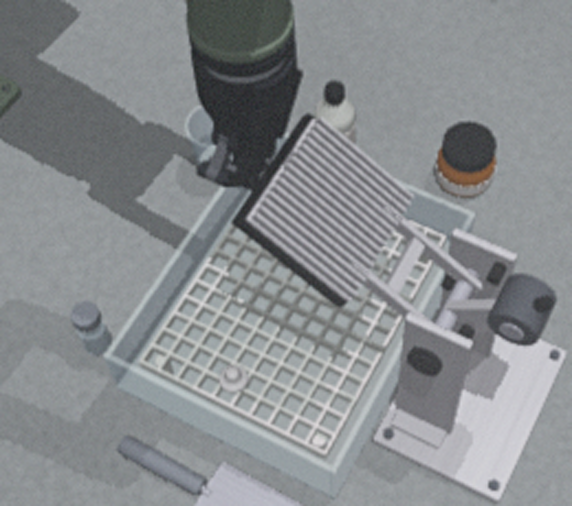

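The boom is at about 0.6 rad and rising smoothly. I'll continue along the arc, moving up a little faster so the fingertips don't drag.

Emit:
{"fn": "servo_tool", "kwargs": {"steps": [[0,0.02,0,-0.1,0],[0,0.03,0,-0.1,0],[0,0.04,0,-0.1,0],[0,0.045,0,-0.09,0],[0,0.05,0,-0.08,0],[0,0.05,0,-0.08,0],[0,0.055,0,-0.07,0],[0,0.055,0,-0.07,0],[0,0.06,0,-0.07,0],[0,0.06,0,-0.07,0]]}}

```text
t: 18.68
ee_pos: [0.5295, 0.0195, 0.2429]
tool_rot: [[0.998, 0.062, 0.0], [0.062, -0.998, -0.0], [0.0, 0.0, -1.0]]
ft_force: [-0.5, 0.3, -0.3]
finger_gap: -0.0001
```

```bash
python3 look.py s12
```

```text
[0.52950322 0.01951857 0.24288654] [-0.50963996  0.33345312 -0.32648997] 18.675
```

View pics/s12.png

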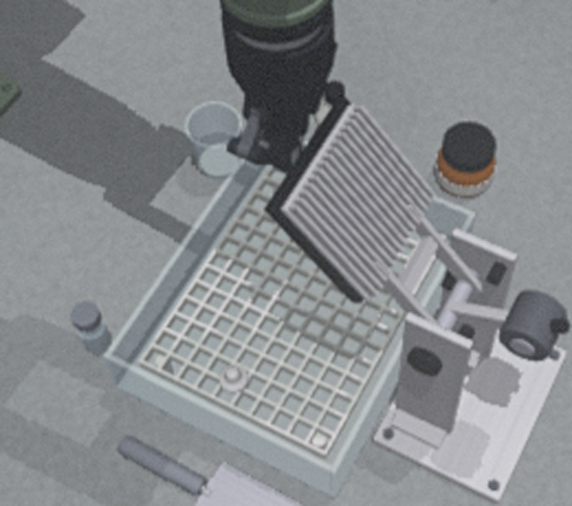

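Emit:
{"fn": "servo_tool", "kwargs": {"steps": [[0,0.07,0,-0.06,0],[0,0.07,0,-0.06,0],[0,0.07,0,-0.06,0],[0,0.08,0,-0.06,0],[0,0.08,0,-0.06,0],[0,0.08,0,-0.06,0]]}}

```text
t: 19.48
ee_pos: [0.5567, 0.0212, 0.2644]
tool_rot: [[0.998, 0.062, 0.001], [0.062, -0.998, -0.0], [0.001, 0.0, -1.0]]
ft_force: [-0.1, 0.3, 0.9]
finger_gap: -0.0006
```

```bash
python3 look.py s13
```

```text
[0.55673972 0.02118092 0.26439487] [-0.14612161  0.30796713  0.93049739] 19.475
```

View pics/s13.png

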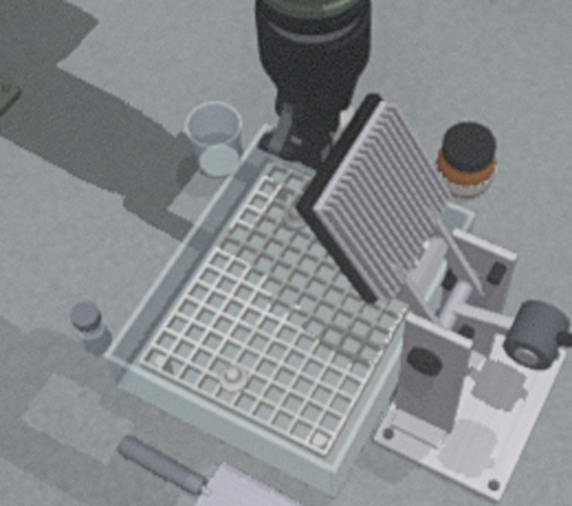

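The boom is past about 1.05 with no load on the fingers. I'll hold still and let it fall to the stop.

Emit:
{"fn": "servo_tool", "kwargs": {"steps": [[0,0,0,0,0],[0,0,0,0,0],[0,0,0,0,0],[0,0,0,0,0]]}}

```text
t: 20.02
ee_pos: [0.5561, 0.0212, 0.2641]
tool_rot: [[0.998, 0.062, -0.0], [0.062, -0.998, -0.0], [-0.0, 0.0, -1.0]]
ft_force: [-1.1, 0.2, -0.5]
finger_gap: -0.0001
```

```bash
python3 look.py s14
```

```text
[0.55606306 0.02116008 0.26413899] [-1.13829351  0.15059124 -0.46206773] 20.025
```

View pics/s14.png

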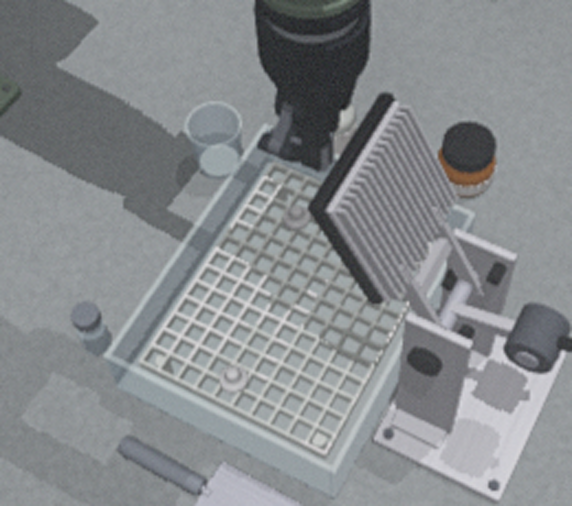

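It's moving only slowly near balance, so I'll guide it further.

Emit:
{"fn": "servo_tool", "kwargs": {"steps": [[0,0.06,0,-0.04,0],[0,0.08,0,-0.04,0],[0,0.08,0,-0.04,0],[0,0.08,0,-0.04,0],[0,0.08,0,-0.03,0],[0,0.08,0,-0.03,0],[0,0,0,0,0],[0,0,0,0,0]]}}

```text
t: 21.08
ee_pos: [0.5835, 0.0229, 0.2773]
tool_rot: [[0.998, 0.062, -0.0], [0.062, -0.998, -0.0], [-0.0, 0.0, -1.0]]
ft_force: [-0.2, -0.5, 1.0]
finger_gap: 0.0001
```

```bash
python3 look.py s15
```

```text
[0.58353207 0.02287535 0.27726105] [-0.15923337 -0.45603532  1.03946989] 21.075
```

View pics/s15.png

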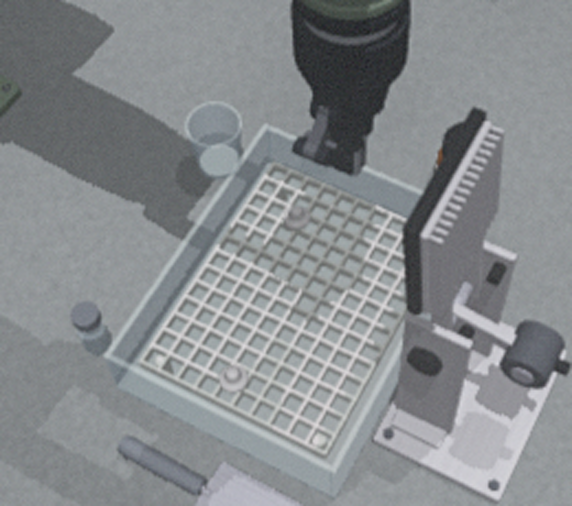

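The lamp has tipped over the balance point by itself and is near the stop, clear of the fingers. I'll back off and check.

Emit:
{"fn": "servo_tool", "kwargs": {"steps": [[0,-0.3,0,0,0],[0,-0.5,0,0,0],[0,-0.6,0,0,0],[0,-0.5,0,0,0],[0,-0.4,0,0,0],[0,0,0,0,0],[0,0,0,0,0],[0,0,0,0,0]]}}

```text
t: 22.12
ee_pos: [0.4468, 0.0144, 0.2772]
tool_rot: [[0.998, 0.062, 0.0], [0.062, -0.998, -0.0], [0.0, 0.0, -1.0]]
ft_force: [0.2, -0.4, -0.6]
finger_gap: 0.0001
```

```bash
python3 look.py s16
python3 - <<'E'
from workcell import camera
import cv2,pickle,numpy as np
T=camera("top")["img"];cv2.imwrite("pics/t16.png",T)
o=pickle.load(open("c0.pkl","rb"))["top"]["img"]
S=camera("scene")["img"];p=pickle.load(open("c0.pkl","rb"))["scene"]["img"]
d=cv2.absdiff(S,p);cv2.imwrite("pics/d16.png",cv2.convertScaleAbs(d,alpha=2))
E
```

```text
[0.44675509 0.01436254 0.27722681] [ 0.15183219 -0.40187704 -0.57836044] 22.125
```

View pics/s16.png

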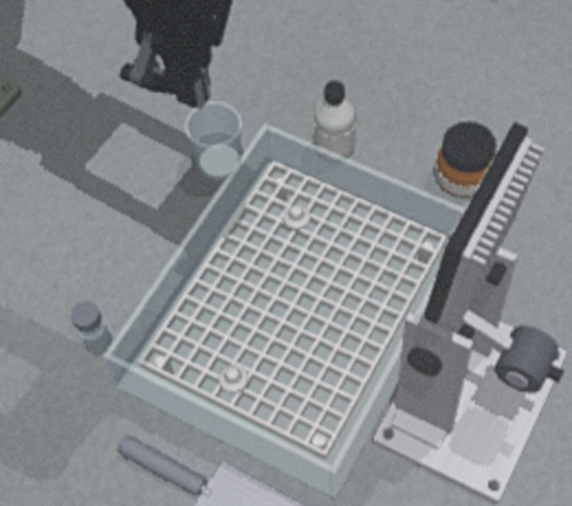

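View pics/t16.png

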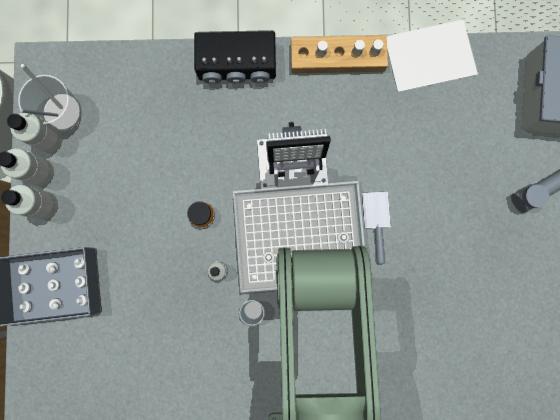

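View pics/d16.png

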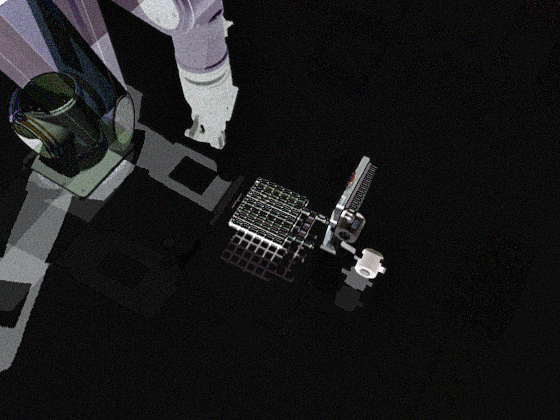

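The lamp stands raised and nothing else has changed: the difference picture shows only the lamp, the arm and shadows. One last check that it's still.

Emit:
{"fn": "servo_tool", "kwargs": {"steps": [[0,0,0,0,0],[0,0,0,0,0],[0,0,0,0,0],[0,0,0,0,0],[0,0,0,0,0],[0,0,0,0,0]]}}

```text
t: 23.02
ee_pos: [0.4459, 0.0143, 0.2774]
tool_rot: [[0.998, 0.062, 0.0], [0.062, -0.998, -0.0], [0.0, 0.0, -1.0]]
ft_force: [0.4, -0.7, -0.1]
finger_gap: 0.0002
```

```bash
python3 look.py s17
python3 - <<'E'
import cv2,numpy as np
a=[cv2.imread(f"pics/s{i}.png").astype(int) for i in(16,17)]
print(abs(a[0]-a[1])[100:420,370:570].mean(),(abs(a[0]-a[1])[100:420,370:570].max(2)>40).sum())
from workcell import close_job;print(close_job())
E
```

```text
[0.44592033 0.0143419  0.2774218 ] [ 0.42013941 -0.7458592  -0.14408644] 23.025
1.976359375 0
the job is handed in; nothing more can be done
None
```

The lamp now stands raised at its stop, and I handed the job in at about 23 s. I pushed it up from its lower front edge with the shut fingertips at up to about 14 N. It tipped past balance and finished the swing on its own, clear of the fingers.

**Last checks:**
- Two pictures about 1 s apart show the raised lamp standing still.
- A before-and-after comparison of the scene picture shows only the lamp, the arm and shadows changed, so the bystanders are where they were.
- The arm is well clear, with only noise on the force reading.

**What went wrong or disagreed:**
- **TCP offset:** the camera views put the real fingertips about 36 mm above the reported TCP.
- **First attempt:** because of that offset, the fingers most likely pressed only on the heat sink. They lifted the boom to about 0.14 rad, slipped off, and it fell back to its rest.
- **Second attempt:** the fingers pressed on the top of the frame edge, with a horizontal force of about 36 N (28 N vertical), before I backed off. I had no contact sensing to tell whether the frame and heat sink were ever touched together.
- **Tool stayed vertical:** the moves cannot tilt it, so the first few degrees of lift came from friction on the front edge rather than from directly underneath.

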